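# Free a stuck roller tray from its nest in the bench vice

## Task

The paint roller trays on the bench vice have stuck together in their nest with old paint. Wind the vice's handwheel clockwise until the sliding jaw has the lower trays gripped tight against the fixed jaw; then take the top tray by the rim at one corner, raise that corner first so that the tray peels off while the opposite end is still down in the nest, and lift it away, leaving the lower trays gripped in the vice. Finish still holding the top tray in the gripper, open side up and roughly level, at least 10 cm above where it was; do not disturb the mallet, the roller or the paint tin.

Things in the scene. Friction and masses are not known exactly. Their poses are not given: they have to be found in the camera images.
- vice: Bench vice, bolted down, grey castings, bed 120 mm wide. Origin: on the bench, mid-bed; z up; +y runs along the screw from handwheel to fixed jaw. The bed's top, on which the trays stand, is 20 mm up. The bracket that carries the screw stands at y -148 to -164 mm, 98 mm high. Both jaws are 130 mm wide (x -65 to 65), tops 86 mm above the bench.
- fixed_jaw: The vice's fixed jaw. Origin and axes are the vice's own; its gripping face is the plane y = +80 mm and looks to -y.
- jaw: Sliding jaw. Origin in its gripping face (which looks to +y), at bed height; axes as the vice. Moves along the vice's +y, 8 mm per turn of the wheel. The trays are 150 mm wide, so it has met them and pushed them to the fixed jaw when its origin is at y = -70 mm from the vice's; from there the handle goes hard, and the trays are gripped tight within a tenth of a turn.
- wheel (a joint): Angle of the handwheel (rad), growing as it is wound clockwise, seen from the handle's end looking along the vice's +y; that closes the jaw, 1.27 mm a radian. Starts between 0 and 3.9; the trays are met by both jaws at about 12.6 and tight by 13. Turning takes about 4 N at the handle until then, clearly more when tight; the screw holds when let go (it eases back a little if forced far past tight).
- wheel_hub (a point): Centre of the solid steel handwheel, 110 mm diameter, 12 mm thick, upright at the vice's -y end; its axis is level, along the vice's y, 75 mm above the bench, 196 mm from the vice's origin. It does not travel as it turns.
- handle_grip (a point): Grip point on the black crank handle, a rod 20 mm thick standing out level from the wheel along the vice's -y, from 10 to 82 mm off the wheel's middle plane; this point is at 59 mm. At wheel angle w it is at x = 42 sin w, z = 75 + 42 cos w mm in the vice's axes. The rod revolves freely on its pin: fingers closed across it from above can keep their direction all round.
- nest: The two lower grey roller trays, set fast together, loose on the bed, 0.34 kg. Each 270 long (x) by 150 wide (y) over the rim and 46 high (mm), the second 20 mm above the first. Origin: centre of the lowest underside; rim tops 46 and 66 mm above it. They start between the jaws, long sides along them, a few mm free either side; the ends stand 60 to 80 mm past the jaws.
- tray: The top tray, same shape, about 0.16 kg. Origin: centre of its underside, at the start 40 mm above the nest's origin; x along its length (ramp rises to +x), z up. Dried paint holds both long sides 35 mm from each end: about 4 N at each of the four spots, each letting go once risen about 6 mm. 1.5 to 2.5 mm play in the nest.
- corner_a (a point): Top outer corner of the top tray's rim at its -x, -y. The rim is a bead 10 mm wide, 7 mm deep, top 46 mm above the origin; outer faces 75 mm (sides) and 135 mm (ends) from the centre, inner faces 65 and 125 mm, upright for 16 mm down, then stepping in 3 mm and sloping inwards.
- corner_b (a point): The same corner at -x, +y. Pinch the bead across its 10 mm from above, one finger inside the tray. The next rim's top lies 20 mm lower: fingertips more than about 15 mm below this rim's top take that tray too.
- corner_c (a point): The same corner at +x, -y. Turning the tray about 0.12 rad about its far end, at the height of the next rim (26 mm above the tray's origin), frees the near end.
- corner_d (a point): The same corner at +x, +y. Once the near end is free, the rest comes off with about 10 N upwards.
- mallet: Bystander: wooden mallet lying to the right of the vice, head 125 x 75 x 62 mm, 310 mm long. Origin under its middle, head to +x.
- roller: Bystander: mini paint roller with a wooden handle, lying, 260 mm long, 34 mm high. Origin on the bench under its frame, sleeve to +x.
- tin: Bystander: closed paint tin, 105 mm diameter, 122 mm high. Origin: centre of its underside.

How it is judged:
By the outcome, as a careful person would: the job done as asked, in the order asked, and still so for the second after the job is handed in, while the arm keeps its last pose, push and grip.
It also fails if it takes over 64 s, if anything falls off the work surface, if the arm or the gripper's body presses on something with over 40 N, if the wrist force passes 120 N, or if a joint passes its speed limit or range.

## Robot

A 6-joint arm with a two-finger parallel gripper is mounted at the origin on the work surface. World frame = base frame: x ahead of the robot, y to its left, z up, the work surface at z = 0. Lengths are in mm, angles in rad, forces in N, time in s.
With the tool pointing down it reaches from about 275 to 750 mm from the base axis. Payload 10.2 kg.
Tool frame: the origin (TCP) lies at the very end of the fingers, on their centre line; the grasp point (between the pads) lies 19 mm behind it; z points along the fingers, y is the line along which they close (so a half turn about z gives the same grasp; the last joint's range is limited). The gripper opens to 85 mm and grips with 20 to 120 N. Pads are 22 mm wide; open, the fingers measure 114 mm over their backs; the gripper's body (76 mm by 85 mm) begins 54 mm behind the grasp point. The pads swing forward as they close: fully open they stand 13 mm farther back than shut.
Start: joints at [0.984, 0.313, 1.498, -0, 1.331, -0.223], TCP at [186.823, 490.641, 231.294] pointing down, gripper open.
Joint ranges: [-2.94, 2.94], [-0.97, 2.17], [0.19, 2.56], [-1.23, 4.37], [0.02, 3.11], [-2.88, 2.88]. Speed limits (rad/s): [2.39, 2.39, 3.01, 3.14, 3.14, 3.14].

## Interface

Orientations are given as a unit quaternion [w, x, y, z].
In Python, from rig import * gives the robot as it stands. The module is installed in compiled form; this text tells all that it offers.
- The arm moves only by the shell command python3 -m crank 'ROWS' [FORCE]. ROWS is JSON, a list that holds one entry, the list of rows, each a list of 7 numbers: the shift along the tool's x, y, z in units of 25 mm (1.0 is 25 mm), then the turn, a rotation vector about the tool's x, y, z in units of 8 degrees (1.0 is 8 degrees), then the finger opening in mm, from 0 to 85.4. A call has exactly 8 rows; each row shifts and turns the commanded pose from where the row before left it, along the tool's axes as they then stand; what a row does not reach is not made up. A row lasts 1/10 s, in which the tool goes at most 50 mm and 8.59 degrees, less where a joint would pass 70% of its speed; a pose out of reach is approached as far as the arm can. A call is refused whole if a number of a shift passes 1 or a number of a turn 1, either way. A call with a gripper value outside its range is refused whole. The fingers move at their own pace and stop on an object; FORCE is the grip in N (left out, the last holds). Time passes only in rows, so rows that do not move let the fingers close, or fill a call up. It gives the time, the measured TCP pose, the force, the opening and the grip force at its end, in the units of the state.
- sense(): the state, without advancing time (a new reading comes with each control period).
- capture(name): name is "scene" or "top" or "wrist"; returns the picture (400x640x3 uint8, blue, green, red); there is no depth.
- camera_model(name): a dict with "fx", "fy", "cx", "cy" (pixels), "world_from_camera" (4x4, takes a point from camera to world coordinates); the wrist camera has in their place "T_tool_cam" (4x4, takes a point from camera to tool coordinates, whose origin is the TCP and whose axes are the flange's). Camera axes: x right, y up, looking along -z (the intrinsics and any distortion apply to the point x, -y, -z); pixel columns grow to the right and rows downward; lengths in mm; the calibration is good to about 2 mm. A picture is of the moment at which its call begins: read the wrist's pose just before it. camera_model takes no time and is no camera call.
- finish_job(): hands the job in; it is judged then, once.
The state is a dict: "time_s": time; "joints": joint angles; "dq": joint speeds; "tau": joint torques, N m; "eef_pos": TCP position; "ee_rot": TCP orientation; "force": force on the tool from outside, world axes, zero at the start; "wrist_torque": the same for the moment, N m; "grip_width": opening from 0.0 (shut) to 1.0 (fully open); "grip_force": force on a finger pad.
Only numpy, scipy, OpenCV 4.12 (cv2) and the standard library are available. Lean on these libraries where they do the work, as an engineer would, in place of code of your own. Each camera call takes 0.05 s, during which the arm holds its last target. There are 200 camera calls.

## Working session

There is one attempt and no reset: what is moved stays moved. The work goes in short steps, Python scripts to look and compute and a shell command to move; the robot and the scene stay as the last step left them, time stands still between calls to the robot, and variables do not carry over. Pictures are saved under pics/ and viewed, at most 10 in all, crops included, and the job is handed in when it is done.

```bash
mkdir -p pics
python3 - <<'E'
from rig import *
import cv2,json
s=sense();print(s)
for n in("scene","top"):
    cv2.imwrite(f"pics/{n}0.png",capture(n)); m=camera_model(n);print(n,m)
print(camera_model("wrist"))
E
```

```text
{'time_s': 0.0, 'joints': array([ 9.83588895e-01,  3.13451387e-01,  1.49844672e+00, -4.47169677e-06,
        1.33099350e+00, -2.23391467e-01]), 'dq': array([-9.42808095e-04, -7.36570851e-04,  4.31372269e-04, -6.52247605e-04,
       -3.19610597e-04, -6.63967989e-05]), 'tau': array([-6.50103220e-05, -4.12262750e+01, -2.59744799e+01, -2.10973376e-04,
        4.16509254e-03, -5.68233213e-05]), 'eef_pos': array([186.67855324, 490.4120882 , 230.7307369 ]), 'ee_rot': array([-2.54089553e-04,  1.80905841e-01,  9.83500206e-01, -5.97716096e-04]), 'force': array([-0.27158014, -0.12369427, -0.64251335]), 'wrist_torque': array([ 0.02059118, -0.01102861,  0.03158788]), 'grip_force': 0.0, 'grip_width': 1.0015880666517014}
scene {'fx': 400.40047501723564, 'fy': 400.40047501723564, 'cx': 316.5940237774693, 'cy': 205.76544071442876, 'world_from_camera': array([[-7.49668082e-01, -4.86701202e-01,  4.48463720e-01,
         1.13348299e+03],
       [ 6.61529523e-01, -5.31206410e-01,  5.29337737e-01,
         6.27509873e+02],
       [-1.94025100e-02,  6.93499596e-01,  7.20195704e-01,
         1.04201276e+03]
[... 320 characters left out ...]
10e-01, -1.74520772e-03, -2.17732958e-02,
        -4.76886385e+01],
       [-2.17753280e-02,  1.58106673e-01,  9.87181906e-01,
         1.15397949e+03],
       [ 0.00000000e+00,  0.00000000e+00,  0.00000000e+00,
         1.00000000e+00]])}
{'fx': 309.02160922570096, 'fy': 309.02160922570096, 'cx': 319.78004001819914, 'cy': 199.70334231454845, 'T_tool_cam': array([[ 5.40702413e-04,  9.58313435e-01,  2.85718512e-01,
         7.16931186e+01],
       [ 9.99999474e-01, -7.67186334e-04,  6.80749878e-04,
         2.27197721e-01],
       [ 8.71571092e-04,  2.85717994e-01, -9.58313346e-01,
        -1.42254208e+02],
       [ 0.00000000e+00,  0.00000000e+00,  0.00000000e+00,
         1.00000000e+00]])}
```

View pics/scene0.png

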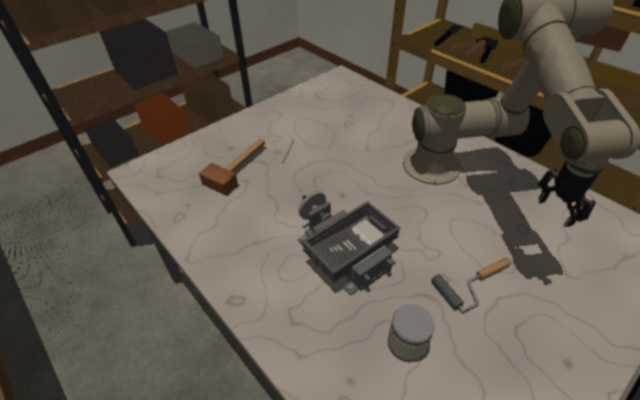

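View pics/top0.png

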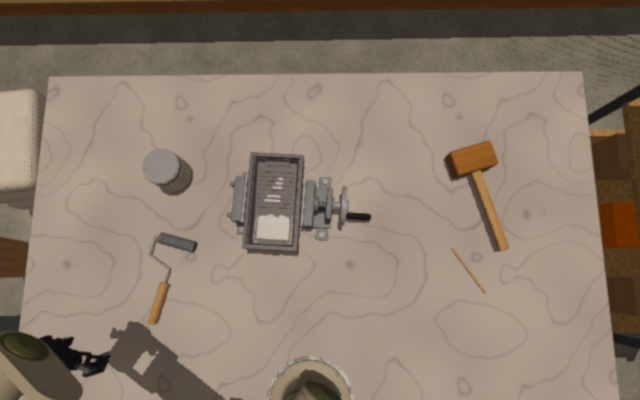

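```bash
cat > h.py <<'E'
from rig import *
import cv2,numpy as np
from scipy.spatial.transform import Rotation as R
def Rq(q): return R.from_quat([q[1],q[2],q[3],q[0]]).as_matrix()
def toolT(s):
    T=np.eye(4);T[:3,:3]=Rq(s["ee_rot"]);T[:3,3]=s["eef_pos"];return T
def cam(n,s=None):
    m=camera_model(n);W=m["world_from_camera"] if n!="wrist" else toolT(s or sense())@m["T_tool_cam"]
    return m,W
def cast(n,px,z,s=None):
    m,W=cam(n,s);px=np.atleast_2d(px).astype(float)
    d=np.c_[(px[:,0]-m["cx"])/m["fx"],-(px[:,1]-m["cy"])/m["fy"],-np.ones(len(px))]@W[:3,:3].T
    o=W[:3,3];return o+d*((z-o[2])/d[:,2])[:,None]
def proj(n,P,s=None):
    m,W=cam(n,s);c=(np.atleast_2d(P)-W[:3,3])@W[:3,:3]
    return np.c_[m["cx"]+m["fx"]*c[:,0]/-c[:,2],m["cy"]-m["fy"]*c[:,1]/-c[:,2]]
E
python3 - <<'E'
from h import *
np.set_printoptions(precision=1,suppress=True)
print(cast("top",[[250,153],[304,155],[298,253],[244,251]],106))
print(cast("top",[[345,205]],75),cast("top",[[350,216],[370,216]],90))
a=cv2.imread("pics/top0.png")[130:280,215:395];b=cv2.imread("pics/scene0.png")[170:305,280:420]
a=cv2.resize(a,None,fx=4,fy=4,interpolation=2);cv2.imwrite("pics/tc.png",cv2.convertScaleAbs(a,alpha=1.5))
T=toolT(sense());print(T)
E
```

```text
[[685.  165.2 106. ]
 [678.5  13.8 106. ]
 [406.8  27.9 106. ]
 [412.1 173.4 106. ]]
[[ 542.  -100.6   75. ]] [[ 508.8 -113.3   90. ]
 [ 508.8 -168.3   90. ]]
[[ -0.9   0.4  -0.  186.7]
 [  0.4   0.9  -0.  490.4]
 [  0.   -0.   -1.  230.8]
 [  0.    0.    0.    1. ]]
```

View pics/tc.png

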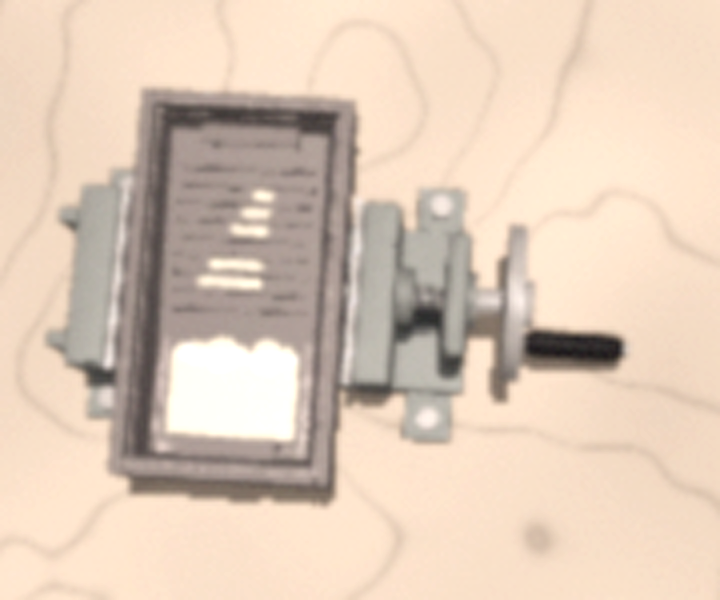

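The top view shows the vice with the screw along about world +y. The tray's corners are near px (250,153), (304,155), (298,253) and (244,251), the handwheel is at (345,205), and the handle points right at x≈345-370, y≈216, so it is low on the -x side. Next I turn the tool and move it over for a wrist view.

```bash
python3 -m crank '[[[0,0,-0.15,0,0,1,85],[0,0,-0.15,0,0,1,85],[0,0,-0.15,0,0,1,85],[0,0,-0.15,0,0,1,85],[0,0,-0.15,0,0,1,85],[0,0,-0.15,0,0,1,85],[0,0,-0.15,0,0,1,85],[0,0,-0.15,0,0,0.95,85]]]'
python3 - <<'E'
from h import *
s=sense();T=toolT(s);print(np.round(T,3)); print((T[:3,:3].T@(np.array([530,10,260])-T[:3,3]))/25)
E
```

```text
time_s: 0.9
eef_pos: [186.8, 490.5, 261.1]
ee_rot: [0.0, 0.674, 0.739, -0.0]
force: [-0.0, 1.0, -0.3]
grip_width: 0.998
grip_force: 0.0
[[-9.10000e-02  9.96000e-01 -0.00000e+00  1.86760e+02]
 [ 9.96000e-01  9.10000e-02 -1.00000e-03  4.90500e+02]
 [-1.00000e-03 -0.00000e+00 -1.00000e+00  2.61102e+02]
 [ 0.00000e+00  0.00000e+00  0.00000e+00  1.00000e+00]]
[-20.3914535   11.92049221   0.05140831]
```

```bash
python3 -m crank '[[[-0.9,0.5,0,0,0,0,85],[-0.9,0.5,0,0,0,0,85],[-0.9,0.5,0,0,0,0,85],[-0.9,0.5,0,0,0,0,85],[-0.9,0.5,0,0,0,0,85],[-0.9,0.5,0,0,0,0,85],[-0.9,0.5,0,0,0,0,85],[-0.9,0.5,0,0,0,0,85]]]'; python3 -m crank '[[[-0.9,0.5,0,0,0,0,85],[-0.9,0.5,0,0,0,0,85],[-0.9,0.5,0,0,0,0,85],[-0.9,0.5,0,0,0,0,85],[-0.9,0.5,0,0,0,0,85],[-0.9,0.5,0,0,0,0,85],[-0.9,0.5,0,0,0,0,85],[-0.9,0.5,0,0,0,0,85]]]';python3 -m crank '[[[-0.9,0.6,0,0,0,0,85],[-0.9,0.6,0,0,0,0,85],[-0.9,0.6,0,0,0,0,85],[-0.9,0.6,0,0,0,0,85],[-0.9,0.6,0,0,0,0,85],[-0.9,0.5,0,0,0,0,85],[-0.6,0.5,0,0,0,0,85],[0,0,0,0,0,0.9,85]]]'
python3 -m crank '[[[0,0,0,0,0,0,85],[0,0,0,0,0,0,85],[0,0,0,0,0,0,85],[0,0,0,0,0,0,85],[0,0,0,0,0,0,85],[0,0,0,0,0,0,85],[0,0,0,0,0,0,85],[0,0,0,0,0,0,85]]]' | head -2
python3 - <<'E'
from h import *
s=sense();cv2.imwrite("pics/w1.png",capture("wrist"));np.save("w1.npy",toolT(s));print(np.round(toolT(s),3))
E
```

```text
time_s: 1.7
eef_pos: [304.1, 320.2, 261.1]
ee_rot: [-0.0, 0.672, 0.741, -0.0]
force: [0.2, 0.7, 0.6]
grip_width: 0.998
grip_force: 0.0
time_s: 2.5
eef_pos: [421.1, 150.7, 261.1]
ee_rot: [-0.0, 0.672, 0.741, -0.0]
force: [0.4, 1.0, -0.2]
grip_width: 0.993
grip_force: 0.0
time_s: 3.3
eef_pos: [535.7, 10.4, 260.5]
ee_rot: [-0.0, 0.718, 0.696, -0.0]
force: [-0.5, -0.0, -0.1]
grip_width: 0.996
grip_force: 0.0
time_s: 4.1
eef_pos: [534.8, 12.1, 261.3]
[[ 2.90000e-02  1.00000e+00  0.00000e+00  5.34793e+02]
 [ 1.00000e+00 -2.90000e-02 -0.00000e+00  1.20940e+01]
 [-0.00000e+00  0.00000e+00 -1.00000e+00  2.61321e+02]
 [ 0.00000e+00  0.00000e+00  0.00000e+00  1.00000e+00]]
```

View pics/w1.png

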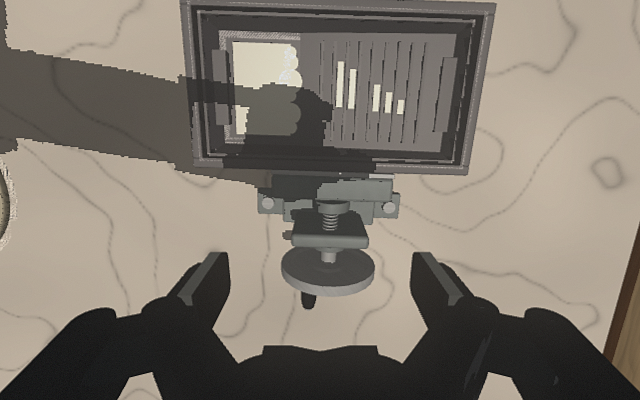

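The wrist view shows the tray rim corners at about (181,2), (495,4), (468,174) and (196,165). The wheel spans x 281-375 at row ~268, the handle end is at (308,302), and the bracket bolts are at (268,204) and (389,208).

Run:
```python
from h import *
np.set_printoptions(precision=1,suppress=True)
c=cast("wrist",[[181,2],[495,4],[468,174],[196,165]],106)
print(c,c.mean(0)); 
for a,b in((0,1),(3,2)): d=c[b]-c[a];print(np.hypot(*d[:2]),np.arctan2(d[1],d[0]))
b=cast("wrist",[[268,204],[389,208]],20);d=b[1]-b[0];print(b,np.arctan2(d[1],d[0]))
b=cast("wrist",[[292,243],[368,247]],98);d=b[1]-b[0];print("bracket top",b,np.arctan2(d[1],d[0]))
b=cast("wrist",[[281,268],[375,268]],75);print("wheel",b)
i=cv2.imread("pics/w1.png")[160:320,240:420];cv2.imwrite("pics/w1c.png",cv2.convertScaleAbs(cv2.resize(i,None,fx=4,fy=3.7,interpolation=2),alpha=2,beta=20))
```

```text
[[423.2 173.  106. ]
 [688.3 164.1 106. ]
 [681.4  17.9 106. ]
 [416.1  34.3 106. ]] [552.2  97.3 106. ]
265.2052911162094 -0.03332454763744165
265.8174813108038 -0.06166624974407666
[[467.2 -33.8  20. ]
 [624.7 -43.8  20. ]] -0.06293088752946106
bracket top [[504.  -54.4  98. ]
 [585.9 -61.5  98. ]] -0.08570503761881974
wheel [[ 486.7  -96.8   75. ]
 [ 598.3 -100.    75. ]]
```

View pics/w1c.png

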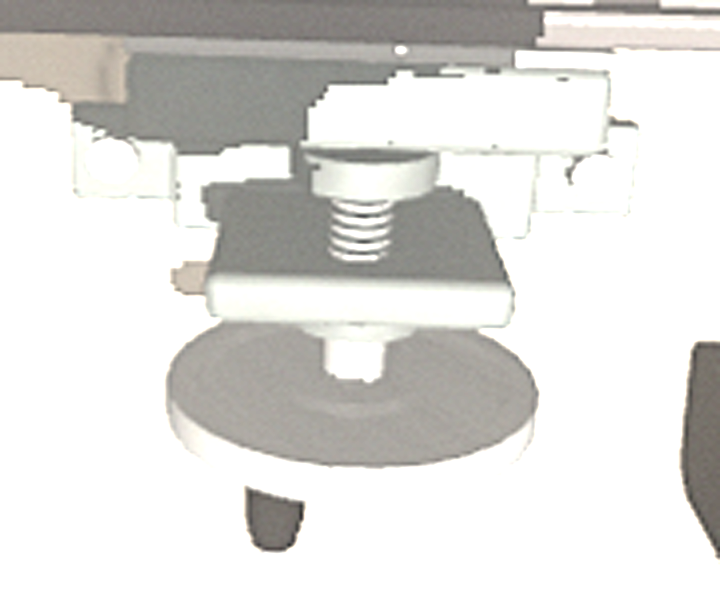

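Run:
```python
from h import *
np.set_printoptions(precision=1,suppress=True)
def ln(n,p,z):
    b=cast("wrist",p,z);d=b[1]-b[0];print(n,b.round(1).tolist(),"mid",b.mean(0),"yaw",round(float(np.arctan2(d[1],d[0])),4))
ln("br-148",[[293.3,235.1],[367.5,237]],98)
ln("br-164",[[292.5,246],[367.5,247.8]],98)
ln("bolts",[[268,203.2],[389.2,207.3]],24)
ln("wheel w",[[282,267],[374.2,267]],75)
print("wheel top +y edge, -y edge",cast("wrist",[[328.7,285.7],[328.7,294.5]],130))
print("jaw top",cast("wrist",[[325,198.5],[391,201]],86))
```

```text
br-148 [[505.9, -45.3, 98.0], [585.2, -49.7, 98.0]] mid [545.6 -47.5  98. ] yaw -0.056
br-164 [[504.4, -58.0, 98.0], [585.4, -62.4, 98.0]] mid [544.9 -60.2  98. ] yaw -0.0546
bolts [[468.1, -31.5, 24.0], [624.1, -41.5, 24.0]] mid [546.1 -36.5  24. ] yaw -0.0637
wheel w [[488.0, -95.5, 75.0], [597.3, -98.6, 75.0]] mid [542.7 -97.1  75. ] yaw -0.0284
wheel top +y edge, -y edge [[542.  -87.7 130. ]
 [541.8 -97.9 130. ]]
jaw top [[540.8  -9.   86. ]
 [611.6 -13.8  86. ]]
```

```bash
cat >> h.py <<'E'
YAW=-0.056;HUB=np.array([542.7,-93.5,75.])
VX=np.array([np.cos(YAW),np.sin(YAW),0]);VY=np.array([-np.sin(YAW),np.cos(YAW),0]);Z=np.array([0,0,1.])
def grip(w,off=59): return HUB+42*np.sin(w)*VX+42*np.cos(w)*Z-off*VY
E
python3 - <<'E'
from h import *
np.set_printoptions(precision=1,suppress=True)
for w in np.arange(2.9,4.5,.1): print(round(w,1),proj("wrist",[grip(w,70),grip(w,82),grip(w,82)-10*Z]).ravel(),proj("top",[grip(w,82)+10*Z,grip(w,40)]).ravel())
g=grip(3.7);print(g)
E
```

```text
2.9 [332.8 295.8 332.4 303.3 332.1 299. ] [370.6 204.6 355.8 204.4]
3.0 [329.8 295.4 329.4 302.9 329.2 298.6] [370.6 206.  355.7 205.8]
3.1 [326.7 295.2 326.4 302.7 326.3 298.4] [370.5 207.5 355.6 207.2]
3.2 [323.7 295.1 323.4 302.6 323.3 298.4] [370.4 208.9 355.6 208.7]
3.3 [320.6 295.2 320.4 302.7 320.4 298.5] [370.4 210.3 355.5 210.1]
3.4 [317.7 295.5 317.4 303.  317.5 298.8] [370.4 211.7 355.5 211.4]
3.5 [314.7 296.  314.5 303.5 314.6 299.2] [370.4 213.  355.5 212.7]
3.6 [311.9 296.6 311.7 304.2 311.9 299.9] [370.4 214.3 355.5 213.9]
3.7 [309.2 297.5 309.  305.1 309.2 300.7] [370.4 215.4 355.5 215.1]
3.8 [306.5 298.4 306.4 306.1 306.7 301.7] [370.5 216.5 355.5 216.2]
3.9 [304.1 299.6 304.  307.3 304.3 302.8] [370.6 217.5 355.5 217.1]
4.0 [301.8 300.9 301.7 308.6 302.1 304.1] [370.6 218.4 355.5 218. ]
4.1 [299.7 302.3 299.6 310.1 300.1 305.5] [370.7 219.1 355.6 218.8]
4.2 [297.8 303.9 297.8 311.8 298.3 307.1] [370.8 219.8 355.6 219.4]
4.3 [296.2 305.7 296.1 313.5 296.7 308.8] [371.  220.2 355.7 219.9]
4.4 [294.8 307.5 294.8 315.5 295.4 310.6] [371.1 220.6 355.8 220.2]
[ 517.2 -151.2   39.4]
```

```bash
python3 -m crank '[[[0,0,0,0,0,0.19,85],[-0.96,-0.05,0,0,0,0,85],[-0.96,-0.05,0,0,0,0,85],[-0.96,-0.05,0,0,0,0,85],[-0.96,-0.05,0,0,0,0,85],[-0.96,-0.06,0,0,0,0,85],[-0.96,-0.06,0,0,0,0,85],[-0.96,-0.06,0.4,0,0,0,85]]]' | head -2; python3 -m crank '[[[0,0,0.9,0,0,0,85],[0,0,0.9,0,0,0,85],[0,0,0.9,0,0,0,70],[0,0,0.9,0,0,0,60],[0,0,0.9,0,0,0,50],[0,0,0.9,0,0,0,50],[0,0,0.9,0,0,0,50],[0,0,0.5,0,0,0,50]]]' | head -2;  python3 - <<'E'
from h import *
s=sense();cv2.imwrite("pics/w2.png",capture("wrist"));T=toolT(s);print(np.round(T,3),s["grip_width"])
print(proj("wrist",[grip(3.73,63),grip(3.73,82),T[:3,3]],s))
print(T[:3,:3].T@(grip(3.73,63)-T[:3,3]))
E
```

```text
time_s: 4.95
eef_pos: [516.3, -156.3, 252.3]
time_s: 5.75
eef_pos: [515.4, -154.9, 79.7]
[[ 5.60000e-02  9.98000e-01 -2.00000e-03  5.15445e+02]
 [ 9.98000e-01 -5.60000e-02  1.00000e-03 -1.54855e+02]
 [ 1.00000e-03 -2.00000e-03 -1.00000e+00  7.96810e+01]
 [ 0.00000e+00  0.00000e+00  0.00000e+00  1.00000e+00]] 0.5824328052773937
[[319.15160439 227.68343224]
 [319.15883482 255.0047051 ]
 [317.99932686 256.26212315]]
[-0.25231088  0.54376532 39.61611824]
```

View pics/w2.png

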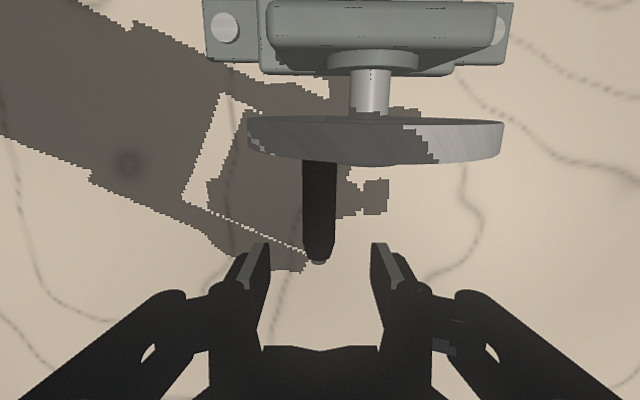

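The handle lies midway between the fingers at column 319 with its end at row ~262, and the wheel is clear of the gripper. I go down and close.

```bash
python3 -m crank '[[[0,0,0.6,0,0,0,50],[0,0.01,0.6,0,0,0,50],[0,0.01,0.6,0,0,0,50],[0,0,0.54,0,0,0,50],[0,0,0,0,0,0,10],[0,0,0,0,0,0,10],[0,0,0,0,0,0,10],[0,0,0,0,0,0,10]]]' 40
python3 - <<'E'
from h import *
for w in np.arange(3.73,13.3,.25):
    d=grip(w+.25)-grip(w);print("%.2f y%.2f z%.2f"%(w,d@VX/25,-d[2]/25),end=" | ")
E
```

```text
time_s: 6.6
eef_pos: [516.5, -155.3, 23.2]
ee_rot: [0.0, 0.726, 0.687, -0.0]
force: [-2.4, -1.9, -0.4]
grip_width: 0.214
grip_force: 39.2
3.73 y-0.32 z-0.27 | 3.98 y-0.24 z-0.34 | 4.23 y-0.15 z-0.39 | 4.48 y-0.04 z-0.42 | 4.73 y0.06 z-0.41 | 4.98 y0.16 z-0.39 | 5.23 y0.25 z-0.34 | 5.48 y0.33 z-0.26 | 5.73 y0.38 z-0.17 | 5.98 y0.41 z-0.07 | 6.23 y0.42 z0.03 | 6.48 y0.40 z0.13 | 6.73 y0.35 z0.23 | 6.98 y0.29 z0.31 | 7.23 y0.20 z0.37 | 7.48 y0.10 z0.41 | 7.73 y-0.00 z0.42 | 7.98 y-0.10 z0.41 | 8.23 y-0.20 z0.37 | 8.48 y-0.29 z0.31 | 8.73 y-0.35 z0.23 | 8.98 y-0.40 z0.13 | 9.23 y-0.42 z0.03 | 9.48 y-0.41 z-0.08 | 9.73 y-0.38 z-0.17 | 9.98 y-0.33 z-0.26 | 10.23 y-0.25 z-0.34 | 10.48 y-0.16 z-0.39 | 10.73 y-0.06 z-0.41 | 10.98 y0.05 z-0.42 | 11.23 y0.15 z-0.39 | 11.48 y0.24 z-0.34 | 11.73 y0.32 z-0.27 | 11.98 y0.38 z-0.19 | 12.23 y0.41 z-0.09 | 12.48 y0.42 z0.02 | 12.73 y0.40 z0.12 | 12.98 y0.36 z0.21 | 13.23 y0.30 z0.30 |
```

```bash
python3 -m crank '[[[0,-0.32,-0.27,0,0,0,10],[0,-0.24,-0.34,0,0,0,10],[0,-0.15,-0.39,0,0,0,10],[0,-0.04,-0.42,0,0,0,10],[0,0.06,-0.41,0,0,0,10],[0,0.16,-0.39,0,0,0,10],[0,0.25,-0.34,0,0,0,10],[0,0.33,-0.26,0,0,0,10]]]'
python3 - <<'E'
from h import *
print(grip(5.73,63)-[0,0,19])
E
```

```text
time_s: 7.4
eef_pos: [515.2, -155.2, 95.5]
ee_rot: [-0.002, 0.726, 0.687, -0.002]
force: [-13.8, -0.3, 12.6]
grip_width: 0.219
grip_force: 42.0
[ 517.14163013 -155.1661465    91.73592178]
```

```bash
python3 -m crank '[[[0,0.33,-0.25,0,0,0,10],[0,0.37,-0.12,0,0,0,10],[0,0.42,0.03,0,0,0,10],[0,0.40,0.13,0,0,0,10],[0,0.35,0.23,0,0,0,10],[0,0.29,0.31,0,0,0,10],[0,0.20,0.37,0,0,0,10],[0,0.10,0.41,0,0,0,10]]]'
```

```text
time_s: 8.2
eef_pos: [578.3, -159.4, 66.6]
ee_rot: [-0.0, 0.726, 0.687, -0.001]
force: [-10.9, -3.8, 2.5]
grip_width: 0.216
grip_force: 42.6
```

```bash
python3 -m crank '[[[0,-0.04,0.42,0,0,0,10],[0,-0.13,0.41,0,0,0,10],[0,-0.20,0.37,0,0,0,10],[0,-0.29,0.31,0,0,0,10],[0,-0.35,0.23,0,0,0,10],[0,-0.40,0.13,0,0,0,10],[0,-0.42,0.03,0,0,0,10],[0,-0.41,-0.08,0,0,0,10]]]'
```

```text
time_s: 9.0
eef_pos: [523.3, -155.7, 20.2]
ee_rot: [0.001, 0.726, 0.687, 0.001]
force: [5.9, -1.9, 0.7]
grip_width: 0.215
grip_force: 42.4
```

```bash
python3 -m crank '[[[0,-0.38,-0.17,0,0,0,10],[0,-0.33,-0.26,0,0,0,10],[0,-0.25,-0.34,0,0,0,10],[0,-0.16,-0.39,0,0,0,10],[0,-0.06,-0.41,0,0,0,10],[0,0.05,-0.42,0,0,0,10],[0,0.15,-0.39,0,0,0,10],[0,0.24,-0.34,0,0,0,10]]]'
```

```text
time_s: 9.8
eef_pos: [505.1, -154.4, 88.4]
ee_rot: [0.001, 0.726, 0.687, 0.001]
force: [8.8, -4.2, -16.0]
grip_width: 0.214
grip_force: 41.2
```

```bash
python3 -m crank '[[[0,0.34,-0.23,0,0,0,10],[0,0.40,-0.15,0,0,0,10],[0,0.41,-0.09,0,0,0,10],[0,0.2,0,0,0,0,10],[0,0.17,0.02,0,0,0,10],[0,0,0,0,0,0,10],[0,0,0,0,0,0,10],[0,0,0,0,0,0,10]]]'
```

```text
time_s: 10.6
eef_pos: [543.2, -157.1, 101.2]
ee_rot: [0.002, 0.726, 0.687, 0.0]
force: [0.7, -1.8, 8.8]
grip_width: 0.216
grip_force: 43.5
```

```bash
python3 -m crank '[[[0,0.17,-0.01,0,0,0,10],[0,0.16,0.02,0,0,0,10],[0,0,0,0,0,0,10],[0,0,0,0,0,0,10],[0,0,0,0,0,0,10],[0,0.0,0,0,0,0,10],[0,0,0,0,0,0,10],[0,0,0,0,0,0,10]]]'
```

```text
time_s: 11.4
eef_pos: [549.8, -157.5, 99.8]
ee_rot: [-0.0, 0.726, 0.687, -0.001]
force: [-5.9, -3.6, 5.0]
grip_width: 0.217
grip_force: 43.0
```

```bash
python3 -m crank '[[[0,0.16,0.03,0,0,0,10],[0,0.16,0.06,0,0,0,10],[0,0,0,0,0,0,10],[0,0,0,0,0,0,10],[0,0,0,0,0,0,10],[0,0.0,0,0,0,0,10],[0,0,0,0,0,0,10],[0,0,0,0,0,0,10]]]'
```

```text
time_s: 12.2
eef_pos: [556.7, -157.9, 96.9]
ee_rot: [-0.002, 0.726, 0.687, -0.002]
force: [-9.8, -4.5, 3.2]
grip_width: 0.216
grip_force: 42.9
```

```bash
python3 -m crank '[[[0,0.15,0.08,0,0,0,10],[0,0.13,0.08,0,0,0,10],[0,0,0,0,0,0,10],[0,0,0,0,0,0,10],[0,0,0,0,0,0,10],[0,0.0,0,0,0,0,10],[0,0,0,0,0,0,10],[0,0,0,0,0,0,10]]]'
```

```text
time_s: 13.0
eef_pos: [562.9, -158.3, 92.8]
ee_rot: [-0.002, 0.726, 0.687, -0.003]
force: [-14.7, -5.9, 6.2]
grip_width: 0.219
grip_force: 43.1
```

The vice is tight: tangential force at the handle rose from about 5 N to about 15 N at w≈13.2. I release the handle and look at the tray.

```bash
python3 -m crank '[[[0,0,0,0,0,0,60],[0,0,0,0,0,0,60],[0,0,0,0,0,0,60],[0,0,-0.6,0,0,0,70],[0,0,-0.9,0,0,0,70],[0,0,-0.95,0,0,0,70],[0,0,-0.95,0,0,0,70],[0,0,-0.95,0,0,0,70]]]' | head -3;python3 -m crank '[[[0.5,-0.2,-0.95,0,0,0,70],[0.9,-0.37,-0.6,0,0,0,70],[0.95,-0.37,0,0,0,0,70],[0.95,-0.37,0,0,0,0,70],[0.95,-0.37,0,0,0,0,70],[0.95,-0.37,0,0,0,0,70],[0.95,-0.37,0,0,0,0,70],[0.95,-0.37,0,0,0,0,70]]]' |head -3
python3 -m crank '[[[0.95,-0.37,0,0,0,0,40],[0.95,-0.37,0,0,0,0,40],[0.95,-0.37,0,0,0,0,40],[0.2,0,0,0,0,0,40],[0,0,0,0,0,0,40],[0,0,0,0,0,0,40],[0,0,0,0,0,0,40],[0,0,0,0,0,0,40]]]' |head -3
python3 - <<'E'
from h import *
s=sense();cv2.imwrite("pics/w3.png",capture("wrist"));print(np.round(toolT(s),3).tolist())
E
```

```text
time_s: 13.8
eef_pos: [565.6, -157.4, 202.9]
ee_rot: [-0.0, 0.726, 0.687, 0.0]
time_s: 14.6
eef_pos: [505.2, 24.5, 240.6]
ee_rot: [-0.0, 0.726, 0.687, 0.0]
time_s: 15.4
eef_pos: [482.8, 100.2, 240.2]
ee_rot: [-0.0, 0.727, 0.687, -0.0]
[[0.056, 0.998, -0.0, 482.798], [0.998, -0.056, -0.0, 100.167], [-0.0, -0.0, -1.0, 240.223], [0.0, 0.0, 0.0, 1.0]]
```

View pics/w3.png

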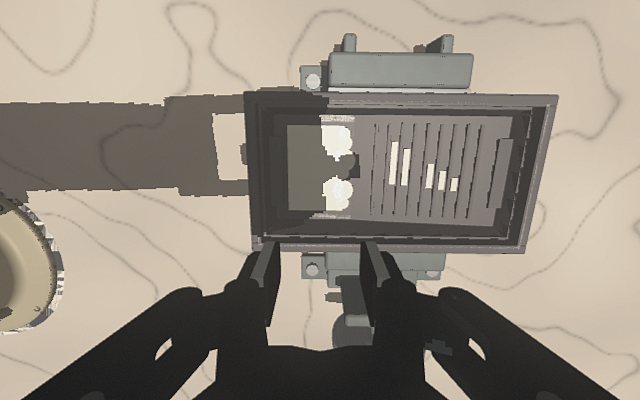

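The tray now lies against both jaws. Its rim corners are near (246,91), (558,95), (525,253) and (250,250); I zoom in on the near end.

Run:
```python
from h import *
np.set_printoptions(precision=1,suppress=True)
c=cast("wrist",[[246,91],[558,95],[525,253],[250,250]],106);print(c)
d=(c-c.mean(0))@np.array([VX,VY]).T;print(d)
i=cv2.imread("pics/w3.png")[80:265,230:310];cv2.imwrite("pics/w3c.png",cv2.convertScaleAbs(cv2.resize(i,None,fx=4,fy=3,interpolation=2),alpha=1.8,beta=20))
```

```text
[[426.3 189.4 106. ]
 [690.1 171.5 106. ]
 [681.9  24.3 106. ]
 [412.   42.6 106. ]]
[[-130.7   75.2]
 [ 133.7   72.2]
 [ 133.8  -75.3]
 [-136.8  -72.1]]
```

View pics/w3c.png

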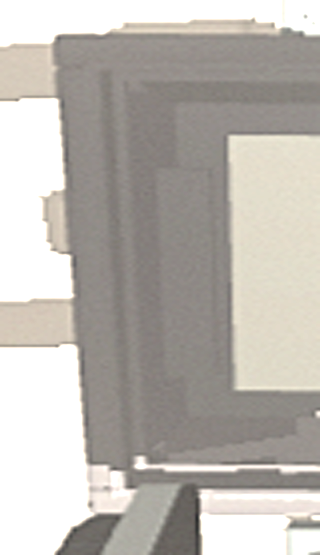

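Run:
```python
from h import *
np.set_printoptions(precision=1,suppress=True)
c=cast("wrist",[[244.25,92],[253.3,251.7],[558,95],[525,253]],106);print(c)
e=c[0]-c[1];print(np.hypot(*e[:2]),np.arctan2(-e[0],e[1]))
V=(c-(c[0]+c[1])/2)@np.array([VX,VY]).T;print(V)
# grip target: end-bead middle, 27 mm from corner a
for f,cn in((c[1],1),(c[0],-1)):
    p=f+5*VX+cn*28*VY; T=toolT(sense());print(p,(T[:3,:3].T@(p-T[:3,3]))/25)
```

```text
[[424.7 188.7 106. ]
 [415.   40.6 106. ]
 [690.1 171.5 106. ]
 [681.9  24.3 106. ]]
148.36105921449646 -0.06541747654367616
[[  0.7  74.2]
 [ -0.7 -74.2]
 [266.7  71.9]
 [266.7 -75.6]]
[421.6  68.3 106. ] [-1.4 -2.4  5.4]
[428.1 160.5 106. ] [ 2.3 -2.3  5.4]
```

```bash
python3 -m crank '[[[-0.5,-0.8,0,0,0,0.05,40],[-0.5,-0.8,0,0,0,0,40],[-0.49,-0.79,0,0,0,0,40],[0,0,0.9,0,0,0,40],[0,0,0.9,0,0,0,40],[0,0,0.9,0,0,0,40],[0,0,0.9,0,0,0,40],[0,0,0.9,0,0,0,40]]]' |head -3
python3 -m crank '[[[0,0,0,0,0,0,40],[0,0,0,0,0,0,40],[0,0,0,0,0,0,40],[0,0,0,0,0,0,40],[0,0,0,0,0,0,40],[0,0,0,0,0,0,40],[0,0,0,0,0,0,40],[0,0,0,0,0,0,40]]]'
python3 - <<'E'
from h import *
s=sense();cv2.imwrite("pics/w4.png",capture("wrist"));print(np.round(toolT(s),3).tolist())
E
```

```text
time_s: 16.25
eef_pos: [420.8, 66.9, 127.0]
ee_rot: [0.0, 0.729, 0.685, 0.0]
time_s: 17.05
eef_pos: [420.8, 67.2, 127.9]
ee_rot: [0.0, 0.729, 0.685, 0.0]
force: [-0.4, -0.0, 0.2]
grip_width: 0.469
grip_force: 0.0
[[0.062, 0.998, 0.0, 420.767], [0.998, -0.062, -0.0, 67.246], [-0.0, 0.0, -1.0, 127.862], [0.0, 0.0, 0.0, 1.0]]
```

View pics/w4.png

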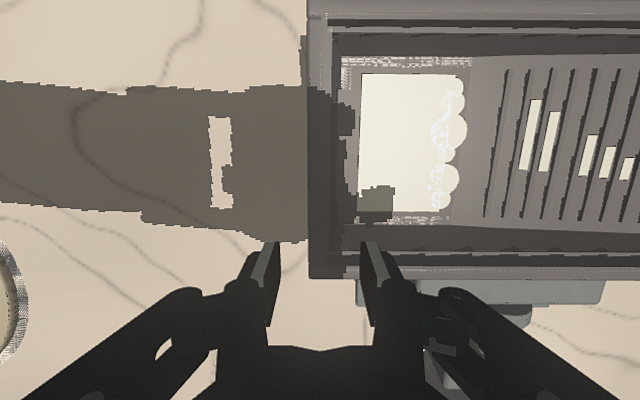

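Rim bead spans columns 308-327 at row ~250, the corner is at (309,278), and the fingers straddle it, centred at column ~320.

Run:
```python
from h import *
T=toolT(sense());p=cast("wrist",[[309,278],[317.5,255]],106);print(p,(p-T[:3,3])@T[:3,:3])
```

```text
[[413.65374221  42.15690034 106.        ]
 [419.70523399  57.00394053 106.        ]] [[-25.47547878  -5.52189938  21.82017705]
 [-10.28124765  -0.40423436  21.81970245]]
```

```bash
python3 -m crank '[[[0,-0.02,0.4,0,0,0,40],[0,0,0.4,0,0,0,40],[0,0,0.3,0,0,0,30],[0,0,0.2,0,0,0,30],[0,0,0,0,0,0,30],[0,0,0,0,0,0,20],[0,0,0,0,0,0,20],[0,0,0,0,0,0,20]]]' 100
python3 -m crank '[[[0,0,0,0,0,0,14],[0,0,0,0,0,0,10],[0,0,0,0,0,0,5],[0,0,0,0,0,0,0],[0,0,0,0,0,0,0],[0,0,0,0,0,0,0],[0,0,0,0,0,0,0],[0,0,0,0,0,0,0]]]' 100
```

```text
time_s: 17.9
eef_pos: [420.4, 67.2, 95.5]
ee_rot: [0.0, 0.729, 0.685, 0.0]
force: [0.3, -0.7, -0.5]
grip_width: 0.236
grip_force: 0.0
time_s: 18.7
eef_pos: [419.1, 67.4, 95.5]
ee_rot: [-0.001, 0.729, 0.685, -0.001]
force: [-8.1, -0.9, 7.9]
grip_width: 0.077
grip_force: 98.5
```

```bash
python3 -m crank '[[[0,0,-0.106,0.072,0,0,0],[0,0,-0.106,0.072,0,0,0],[0,0,-0.106,0.072,0,0,0],[0,0,-0.106,0.072,0,0,0],[0,0,-0.106,0.072,0,0,0],[0,0,-0.106,0.072,0,0,0],[0,0,-0.106,0.072,0,0,0],[0,0,-0.106,0.072,0,0,0]]]'
```

```text
time_s: 19.5
eef_pos: [421.7, 67.2, 116.9]
ee_rot: [-0.029, 0.728, 0.684, -0.027]
force: [1.5, -1.3, -0.8]
grip_width: 0.079
grip_force: 98.1
```

```bash
python3 -m crank '[[[0,0.01,-0.106,0.072,0,0,0],[0,0,-0.106,0.072,0,0,0],[0,0,-0.106,0.072,0,0,0],[0,0.01,-0.106,0.072,0,0,0],[0,0,-0.106,0.072,0,0,0],[0,0,-0.106,0.072,0,0,0],[0,0.01,-0.106,0.072,0,0,0],[0,0,-0.106,0.072,0,0,0]]]';python3 -m crank '[[[0,0.01,-0.106,0.072,0,0,0],[0,0,-0.106,0.072,0,0,0],[0,0,-0.106,0.072,0,0,0],[0,0.01,-0.106,0.072,0,0,0],[0,0,-0.106,0.072,0,0,0],[0,0,-0.106,0.072,0,0,0],[0,0.01,-0.106,0.072,0,0,0],[0,0,-0.106,0.072,0,0,0]]]'
python3 - <<'E'
from h import *
a=capture("top")[130:280,190:370];b=capture("scene")[160:310,270:450]
cv2.imwrite("pics/peel.png",cv2.convertScaleAbs(cv2.resize(np.hstack([a,b]),None,fx=2.2,fy=2.2,interpolation=2),alpha=1.5))
E
```

```text
time_s: 20.3
eef_pos: [424.2, 67.0, 137.7]
ee_rot: [-0.059, 0.726, 0.683, -0.055]
force: [3.8, -0.6, -1.3]
grip_width: 0.075
grip_force: 98.1
time_s: 21.1
eef_pos: [429.0, 66.7, 158.3]
ee_rot: [-0.088, 0.723, 0.68, -0.083]
force: [2.1, -0.0, -1.3]
grip_width: 0.078
grip_force: 98.1
```

View pics/peel.png

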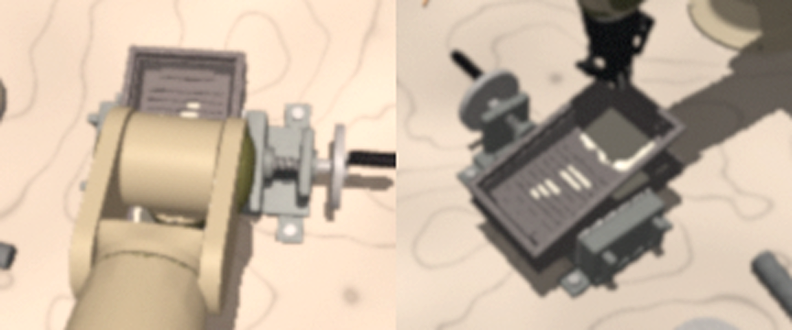

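The peel picture shows the near end raised, the far end still down in the nest, and the lower trays held in the vice. I now lift straight up.

```bash
python3 -m crank '[[[0,-0.05,-0.2,0,0,0,0],[0,-0.05,-0.2,0,0,0,0],[0,-0.05,-0.2,0,0,0,0],[0,-0.05,-0.2,0,0,0,0],[0,-0.05,-0.2,0,0,0,0],[0,-0.05,-0.2,0,0,0,0],[0,-0.05,-0.2,0,0,0,0],[0,-0.05,-0.2,0,0,0,0]]]';python3 -m crank '[[[0,-0.12,-0.5,0,0,0,0],[0,-0.12,-0.5,0,0,0,0],[0,-0.12,-0.5,0,0,0,0],[0,-0.12,-0.5,0,0,0,0],[0,-0.12,-0.5,0,0,0,0],[0,-0.12,-0.5,0,0,0,0],[0,-0.12,-0.5,0,0,0,0],[0,-0.12,-0.5,0,0,0,0]]]'
```

```text
time_s: 22.0
eef_pos: [428.8, 66.7, 199.8]
ee_rot: [-0.088, 0.723, 0.68, -0.082]
force: [0.5, -0.0, -1.8]
grip_width: 0.078
grip_force: 98.0
time_s: 22.8
eef_pos: [429.3, 66.7, 302.9]
ee_rot: [-0.088, 0.723, 0.68, -0.082]
force: [0.2, 0.4, -2.5]
grip_width: 0.075
grip_force: 98.1
```

```bash
python3 -m crank '[[[0,0,0,-0.21,0,0,0],[0,0,0,-0.21,0,0,0],[0,0,0,-0.22,0,0,0],[0,0,0,-0.22,0,0,0],[0,0,0,-0.22,0,0,0],[0,0,0,-0.22,0,0,0],[0,0,0,-0.21,0,0,0],[0,0,0,-0.21,0,0,0]]]'
python3 -m crank '[[[0,0,0,0,0,0,0],[0,0,0,0,0,0,0],[0,0,0,0,0,0,0],[0,0,0,0,0,0,0],[0,0,0,0,0,0,0],[0,0,0,0,0,0,0],[0,0,0,0,0,0,0],[0,0,0,0,0,0,0]]]'
python3 - <<'E'
from h import *
cv2.imwrite("pics/w5.png",capture("wrist"));cv2.imwrite("pics/top5.png",capture("top"));cv2.imwrite("pics/scene5.png",capture("scene"));np.save("w5.npy",toolT(sense()))
for n in("w1","w3","w4","w5"):
    i=cv2.imread(f"pics/{n}.png").astype(int);m=((i.min(2)>150)&(i.max(2)-i.min(2)<45)).astype(np.uint8)
    k,l,st,c=cv2.connectedComponentsWithStats(m);o=[(st[j,4],*st[j,:4],*c[j].round(1)) for j in range(1,k) if st[j,4]>40 and st[j,4]<3000 or st[j,4]>2000]
    print(n,[tuple(map(float,x)) for x in o if x[1]>200][:12])
E
```

```text
time_s: 23.6
eef_pos: [428.9, 66.8, 301.5]
ee_rot: [0.0, 0.729, 0.685, 0.0]
force: [-0.2, -0.9, -1.3]
grip_width: 0.072
grip_force: 98.2
time_s: 24.4
eef_pos: [429.5, 66.7, 302.1]
ee_rot: [-0.0, 0.729, 0.685, -0.0]
force: [-0.2, -0.2, -2.1]
grip_width: 0.076
grip_force: 98.2
w1 [(4179.0, 446.0, 0.0, 115.0, 73.0, 521.3, 33.3), (46803.0, 282.0, 0.0, 358.0, 363.0, 516.9, 197.9), (45.0, 279.0, 35.0, 21.0, 5.0, 289.0, 37.4), (2722.0, 232.0, 42.0, 70.0, 47.0, 264.7, 64.2), (275.0, 336.0, 61.0, 8.0, 46.0, 339.6, 83.7), (239.0, 348.0, 69.0, 8.0, 40.0, 351.7, 88.6), (165.0, 372.0, 84.0, 8.0, 28.0, 375.9, 97.7), (126.0, 385.0, 92.0, 7.0, 21.0, 387.9, 102.0), (84.0, 397.0, 100.0, 7.0, 14.0, 400.1, 106.5), (287.0, 235.0, 105.0, 14.0, 29.0, 240.6, 118.6), (55.0, 262.0, 198.0, 11.0, 9.0, 267.4, 202.1), (96.0, 383.0, 202.0, 12.0, 11.0, 388.9, 207.3)]
w3 [(192.0, 333.0, 61.0, 16.0, 22.0, 339.2, 73.4), (194.0, 305.0, 68.0, 16.0, 23.0, 313.0, 80.5), (53.0, 350.0, 73.0, 12.0, 10.0, 356.1, 78.4), (1874.0, 212.0, 113.0, 36.0, 67.0, 229.2, 145.0), (229.0, 319.0, 115.0, 36.0, 7.0, 336.8, 117.9), (841.0, 32
[... 706 characters left out ...]
 140.9), (1594.0, 208.0, 116.0, 25.0, 93.0, 219.4, 158.7), (381.0, 578.0, 135.0, 20.0, 41.0, 587.6, 154.5), (289.0, 599.0, 147.0, 17.0, 31.0, 606.9, 161.7), (203.0, 619.0, 158.0, 16.0, 22.0, 626.3, 168.3)]
w5 [(56.0, 350.0, 69.0, 6.0, 17.0, 352.9, 77.6), (16823.0, 364.0, 68.0, 126.0, 159.0, 425.1, 141.5), (800.0, 547.0, 98.0, 27.0, 80.0, 559.9, 137.1), (1852.0, 219.0, 106.0, 35.0, 60.0, 236.4, 135.1), (670.0, 569.0, 112.0, 26.0, 67.0, 581.5, 144.5), (443.0, 614.0, 138.0, 22.0, 45.0, 624.2, 159.8), (9236.0, 460.0, 305.0, 180.0, 95.0, 577.5, 340.4), (349.0, 307.0, 314.0, 21.0, 30.0, 315.3, 326.2), (340.0, 306.0, 323.0, 28.0, 27.0, 324.7, 339.5), (120.0, 427.0, 335.0, 15.0, 19.0, 433.8, 343.8)]
```

Run:
```python
from h import *
np.set_printoptions(precision=1,suppress=True)
def mk(R_,p):T=np.eye(4);T[:3,:3]=R_;T[:3,3]=p;return T
R3=np.array([[.056,.998,0],[.998,-.056,0],[0,0,-1.]]);R4=np.array([[.062,.998,0],[.998,-.062,0],[0,0,-1.]])
m=camera_model("wrist");C=m["T_tool_cam"];K=np.array([[m["fx"],0,m["cx"]],[0,m["fy"],m["cy"]],[0,0,1]])
F=np.diag([1,-1,-1.,1])
P=lambda T:K@(F@np.linalg.inv(T@C))[:3]
T3=mk(R3,[482.8,100.17,240.2]);T4=mk(R4,[420.77,67.25,127.86]);Tg=mk(R4,[419.1,67.4,95.5]);T5=np.load("w5.npy")
a=np.array([[393.2,162.7],[405.3,166.8],[429.4,175.6]]).T;b=np.array([[529.5,133.8],[548.8,140.9],[587.6,154.5]]).T
X=cv2.triangulatePoints(P(T3),P(T4),a,b);X=X/X[3];print(X[:3].T)
tl=np.linalg.inv(Tg)@X;q=P(np.eye(4))@tl;print("pred",(q[:2]/q[2]).T)
w=(P(np.eye(4)));print(tl[:3].T)
# effect of pitching the tray about the grasp (tool x) by +-3 deg
for r in([.05,0,0],[0,.05,0],[0,0,.05]):
    y=tl.copy();y[:3]=R.from_rotvec(r).as_matrix()@tl[:3];q2=w@y;print(r,(q2[:2]/q2[2]-q[:2]/q[2]).T)
```

```text
[[560.  114.5  67.6]
 [572.3 109.6  68.6]
 [596.4  99.7  71.5]]
pred [[571.5 139.6]
 [594.2 147.6]
 [640.3 163.8]]
[[ 55.8 137.7  27.9]
 [ 51.6 150.3  26.9]
 [ 43.2 175.   24. ]]
[0.05, 0, 0] [[-12.3  -1.2]
 [-13.9  -1.6]
 [-17.7  -2.7]]
[0, 0.05, 0] [[ 4.7 -2. ]
 [ 4.8 -1.8]
 [ 4.7 -1.4]]
[0, 0, 0.05] [[ 1.8 12.8]
 [ 0.8 13.8]
 [-1.2 15.8]]
```

```bash
python3 -m crank '[[[0,0,0,-0.11,0,0,0],[0,0,0,-0.11,0,0,0],[0,0,0,-0.11,0,0,0],[0,0,0,0,0,0,0],[0,0,0,0,0,0,0],[0,0,0,0,0,0,0],[0,0,0,0,0,0,0],[0,0,0,0,0,0,0]]]'
python3 - <<'E'
from h import *
i=capture("wrist").astype(int);m=((i.min(2)>150)&(i.max(2)-i.min(2)<45)).astype(np.uint8)
k,l,st,c=cv2.connectedComponentsWithStats(m);print([c[j].round(1) for j in range(1,k) if 400<st[j,4]<1000 and c[j][0]>500])
a=cv2.imread("pics/top0.png");b=capture("top");d=cv2.absdiff(a,b).max(2)
for n,(x0,y0,x1,y1) in dict(tin=(135,140,195,200),mallet=(440,135,515,255),roller=(145,228,200,280)).items(): print(n,(d[y0:y1,x0:x1]>40).sum())
E
```

```text
time_s: 25.35
eef_pos: [429.5, 66.7, 302.1]
ee_rot: [0.016, 0.729, 0.685, 0.015]
force: [-0.3, -0.3, -2.3]
grip_width: 0.076
grip_force: 98.2
[array([559.9, 137.1]), array([581.4, 144.7]), array([624.1, 159.9])]
tin 0
mallet 0
roller 0
```

```bash
python3 -c "
from rig import *
print(finish_job())"
```

```text
the job is handed in; nothing more can be done
None
```

I wound the vice until the lower trays were gripped, peeled the top tray off from its near corner, and handed the job in. It ended held about 20 cm up and roughly level after I levelled out a slight droop; in the before/after top pictures the tin, mallet and roller had not moved, but I took no close look at the lower trays after the lift.

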